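Put the mahjong tiles away in the sliding pocket tray

ROBOT

A 6-joint arm with a two-finger parallel gripper is mounted at the origin on the work surface. World frame = base frame: x ahead of the robot, y to its left, z up, the work surface at z = 0. Lengths are in m, angles in degrees, forces in N, time in s.
With the tool pointing down it reaches from about 0.4 to 0.825 m from the base axis. Payload 7 kg.
Tool frame: the origin (TCP) lies midway between the tips of the shut fingers; the grasp point (between the pads) lies 19 mm behind it; z points along the fingers, y is the line along which they close (so a half turn about z gives the same grasp; the last joint's range is limited). The gripper opens to 88 mm and grips with 3 to 60 N. Pads are 19 mm wide; open, the fingers measure 130 mm over their backs; the gripper's body (78 mm by 193 mm) begins 47 mm behind the grasp point.
Start: joints at [-51.274, 20.546, 0.682, 0, -70.136, -16.507], TCP at [0.255, -0.625, 0.191] pointing down, gripper open.
Joint ranges: [-176.03, 176.03], [-82.01, 121.73], [-58.28, 71.71], [-173.87, 95.51], [-174.79, -0.11], [-173.66, 173.66]. Speed limits (degrees/s): [136.94, 136.94, 172.46, 180, 180, 180].

INTERFACE

Orientations are given as a 3x3 rotation matrix whose columns are the frame's x, y, z axes.
In Python, from rig import robot gives the robot as it stands. Calls block until the motion is done:
- robot.goto(position, orientation): joint-space move of the TCP to a pose.
- robot.servo_line(position, ori=None, speed=0.15): straight line of the TCP; ori=None keeps the orientation; speed is the mean speed in m/s.
- robot.movej(angles): joint-space move.
- robot.move_gripper(opening): opening from 0.0 (shut) to 1.0 (fully open); the grip force is fixed at half the most; returns when the fingers have stopped.
- robot.dwell(seconds).
- robot.ik(position, orientation): joint angles nearest the present ones, or None.
- robot.grab_frame(name): name is "scene" or "top" or "wrist"; returns (picture, depth): 384x512x3 uint8, red, green, blue; 384x512 float32, m along the optical axis (not along the pixel's ray), 0 where there is no reading.
- robot.camera_info(name): a dict with "vfov" (degrees; the focal length in pixels is half the picture's height over the tangent of half this angle, whatever the lens; pixels are square), "cx", "cy" (the principal point, pixels), "view" (4x4, takes a point from world to camera coordinates); the wrist camera has in their place "T_tool_cam" (4x4, takes a point from camera to tool coordinates, whose origin is the TCP and whose axes are the flange's). Camera axes: x right, y down, z forward; pixel columns grow to the right and rows downward; lengths in m; the calibration is good to about 2 mm. A picture is of the moment at which its call begins: read the wrist's pose just before it. camera_info takes no time and is no camera call.
A pose or a line that the arm cannot do raises robot.Unreachable and nothing moves.
- robot.job_done(): hands the job in; it is judged then, once.
Readings, each from a call of its own:
- robot.read_t(): time.
- robot.read_qpos(): joint angles.
- robot.read_qvel(): joint speeds.
- robot.read_effort(): joint torques, N m.
- robot.read_position(): TCP position.
- robot.read_tcp_rot(): TCP orientation.
- robot.read_force(): force on the tool from outside, world axes, zero at the start.
- robot.read_ft_torque(): the same for the moment, N m.
- robot.read_grip_width(): opening from 0.0 (shut) to 1.0 (fully open).
- robot.read_finger_force(): force on a finger pad.
Only numpy, scipy, OpenCV 4.12 (cv2) and the standard library are available. Lean on these libraries where they do the work, as an engineer would, in place of code of your own. Each camera call takes 0.05 s, during which the arm holds its last target. There are 200 camera calls.

TASK

First lift the overturned glass off the pocket tray and set it on the cork coaster, still mouth down. Then put every loose tile lying on the table flat into a pocket of the tray, one to a pocket, and last slide the loaded tray fully home under the steel shelf. Leave the die, the ashtray and the wind disc where they are.

Things in the scene. Friction and masses are not known exactly. Their poses are not given: they have to be found in the camera images.
- tile0: mahjong tile, 40 x 30 x 22 mm (its own x, y, z), 30 g, white with a green back; starts flat on the table, green back up, at the robot's left. Origin at the tile's centre. Absent in some runs
- tile1: mahjong tile, 40 x 30 x 22 mm (its own x, y, z), 30 g, white with a green back; starts flat on the table, green back up, at the robot's left. Origin at the tile's centre. Absent in some runs
- tile2: mahjong tile, 40 x 30 x 22 mm (its own x, y, z), 30 g, white with a green back; starts flat on the table, green back up, at the robot's left. Origin at the tile's centre. Absent in some runs
- tile3: mahjong tile, 40 x 30 x 22 mm (its own x, y, z), 30 g, white with a green back; starts flat on the table, green back up, at the robot's left. Origin at the tile's centre. Absent in some runs
- tile4: mahjong tile, 40 x 30 x 22 mm (its own x, y, z), 30 g, white with a green back; starts flat on the table, green back up, at the robot's left. Origin at the tile's centre. Absent in some runs
- tile5: mahjong tile, 40 x 30 x 22 mm (its own x, y, z), 30 g, white with a green back; starts flat on the table, green back up, at the robot's left. Origin at the tile's centre. Absent in some runs
- glass: overturned squat drinking glass, mouth down, 60 mm tall, outer diameter 64 mm at the mouth (below) and 58 mm at the closed end (above), 4 mm wall, about 180 g; at first it stands on the tray, over the pockets. Origin at the centre of the mouth rim, its lowest plane; z up out of the closed end
- coaster: flat round cork coaster fixed to the table at the robot's right, 94 mm across, 5 mm thick. Origin at the centre of its underside, on the table
- rack: fixed low steel tier. Origin on the table below the middle of its overhanging shelf's front edge; x points in along the tray's travel, z up. Shelf: x 0 to 150, y -132 to 132 mm, underside 40 mm, top 52 mm above the table; trays stacked on it from x = 66 mm, 135 mm high. Side rails 12 mm wide at y = +-123 mm, 20 mm high, run out to x = -210 mm. Seated tiles pass 9 mm under the shelf
- tray (a joint): travel of the sliding grey plastic tray along the rack's -x, m: 0 = fully home under the shelf (end stop), 0.16 = fully out; starts at 0.14 to 0.16. About 1.5 N of friction; stays where left. The tray is a block 160 (x) x 230 (y) mm, underside 6 mm and flat top 21 mm above the table, with six rectangular pockets
- pockets_mid (a point): centre of the group of six pockets, at the pocket floor level (9 mm above the table); moves with the tray, axes as the rack's
- tab_top (a point): middle of the top edge of the tray's upright grip tab at its front (robot side): a plate 8 mm thick (x), 70 mm wide (y), top 58 mm above the table, so 37 mm above the tray's top; 94 mm in front of pockets_mid; push or pinch it. With the tray home it stands 41 mm in front of the overhanging shelf's front edge
- pocket0 (a point): centre of the floor of one pocket of the tray, 9 mm above the table; the pocket is 50 mm (x) by 38 mm (y) and 12 mm deep, so that a tile lying with its long side along the rack's x stands 10 mm proud. Pockets 0-2 are the row nearer the robot, 3-5 the row 58 mm farther in; the three of a row are 66 mm apart, y growing with the number
- pocket1 (a point): centre of the floor of one pocket of the tray, 9 mm above the table; the pocket is 50 mm (x) by 38 mm (y) and 12 mm deep, so that a tile lying with its long side along the rack's x stands 10 mm proud. Pockets 0-2 are the row nearer the robot, 3-5 the row 58 mm farther in; the three of a row are 66 mm apart, y growing with the number
- pocket2 (a point): centre of the floor of one pocket of the tray, 9 mm above the table; the pocket is 50 mm (x) by 38 mm (y) and 12 mm deep, so that a tile lying with its long side along the rack's x stands 10 mm proud. Pockets 0-2 are the row nearer the robot, 3-5 the row 58 mm farther in; the three of a row are 66 mm apart, y growing with the number
- pocket3 (a point): centre of the floor of one pocket of the tray, 9 mm above the table; the pocket is 50 mm (x) by 38 mm (y) and 12 mm deep, so that a tile lying with its long side along the rack's x stands 10 mm proud. Pockets 0-2 are the row nearer the robot, 3-5 the row 58 mm farther in; the three of a row are 66 mm apart, y growing with the number
- pocket4 (a point): centre of the floor of one pocket of the tray, 9 mm above the table; the pocket is 50 mm (x) by 38 mm (y) and 12 mm deep, so that a tile lying with its long side along the rack's x stands 10 mm proud. Pockets 0-2 are the row nearer the robot, 3-5 the row 58 mm farther in; the three of a row are 66 mm apart, y growing with the number
- pocket5 (a point): centre of the floor of one pocket of the tray, 9 mm above the table; the pocket is 50 mm (x) by 38 mm (y) and 12 mm deep, so that a tile lying with its long side along the rack's x stands 10 mm proud. Pockets 0-2 are the row nearer the robot, 3-5 the row 58 mm farther in; the three of a row are 66 mm apart, y growing with the number
- die: blue acrylic die, 18 mm cube, bystander, origin at the centre of its underside
- ashtray: round white ceramic ashtray, 100 mm across, 32 mm high, bystander, origin at the centre of its underside
- wind_disc: wooden wind disc, 44 mm across, 12 mm thick, bystander, origin at the centre of its underside
Not all that is in view belongs to the job. What is shaped like the tile5 but purple or yellow is not meant.

How it is judged:
By the outcome, as a careful person would: the job done as asked, in the order asked, and still so for the second after the job is handed in, with the robot touching nothing.
Of tile0, tile1, tile2, tile3, tile4, tile5 only 4 to 6 are there at a start; the rules pass over those that are not, and their reading is None.
At some moment in a run one of tile0, tile1, tile2, tile3, tile4, tile5 may be knocked a few centimetres aside while the robot is not near it.
It also fails if it takes over 210 s, if anything falls off the work surface, if the arm or the gripper's body presses on something with over 40 N, if the wrist force passes 120 N, or if a joint passes its speed limit or range.

## Working session

There is one attempt and no reset: what is moved stays moved. The work goes in short steps, each a Python script; the robot and the scene stay as the last script left them, time stands still between calls to the robot, and variables do not carry over. Pictures are saved under pics/ and viewed, at most 14 in all, crops included, and the job is handed in when it is done.

```bash
ls; mkdir -p pics; python3 - <<'E'
from rig import robot
import cv2,numpy as np
for n in("top","scene"):
    p,d=robot.grab_frame(n); np.savez(f"pics/{n}0.npz",p=p,d=d)
    cv2.imwrite(f"pics/{n}0.png",cv2.resize(p[:,:,::-1],(800,600),interpolation=cv2.INTER_CUBIC))
    c=robot.camera_info(n);print(n,c["vfov"],c["cx"],c["cy"],np.round(c["view"],4).tolist())
print(robot.camera_info("wrist"),robot.read_t(),robot.read_tcp_rot())
E
```

```text
pics
top 42.47102465229679 253.69399809821135 192.38488029322315 [[-0.0256, -0.9997, -0.0024, -0.0238], [-0.9931, 0.0257, -0.1147, 0.5593], [0.1147, -0.0006, -0.9934, 1.1203], [0.0, 0.0, 0.0, 1.0]]
scene 53.890747850846594 251.75266513154907 191.9420123053536 [[-0.0797, 0.9968, 0.0115, 0.0519], [0.7663, 0.0687, -0.6389, -0.3863], [-0.6376, -0.0421, -0.7692, 1.3092], [0.0, 0.0, 0.0, 1.0]]
{'vfov': 69.58412911951885, 'cx': 255.57270237365952, 'cy': 191.78573500617176, 'T_tool_cam': array([[ 1.09647471e-03, -9.66801797e-01, -2.55525112e-01,
         6.83824475e-02],
       [ 9.99999398e-01,  1.06989537e-03,  2.43018310e-04,
         1.20805897e-03],
       [ 3.84345958e-05, -2.55525225e-01,  9.66802388e-01,
        -1.93961539e-01],
       [ 0.00000000e+00,  0.00000000e+00,  0.00000000e+00,
         1.00000000e+00]])} 0.1 [[-9.25783554e-01 -3.78053377e-01 -6.75134308e-04]
 [-3.78053953e-01  9.25782682e-01  1.27800065e-03]
 [ 1.41875188e-04  1.43838918e-03 -9.99998955e-01]]
```

View pics/top0.png

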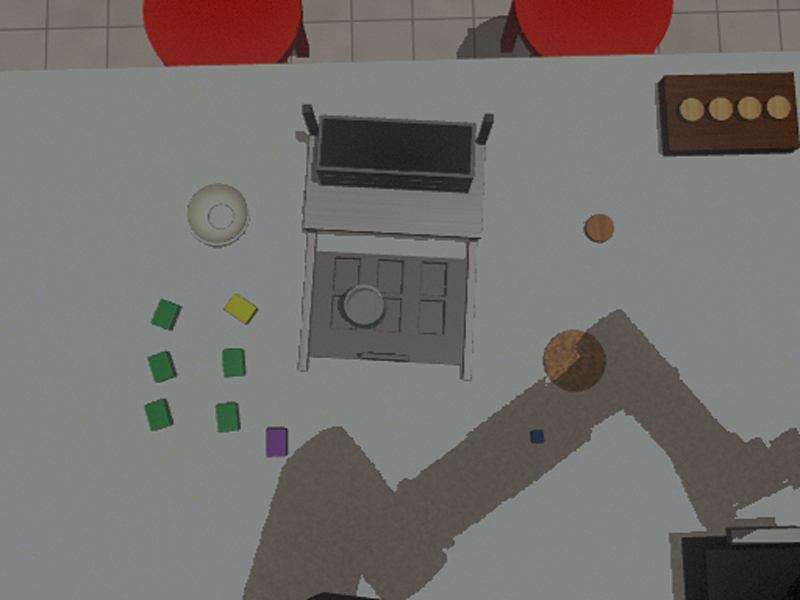

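View pics/scene0.png

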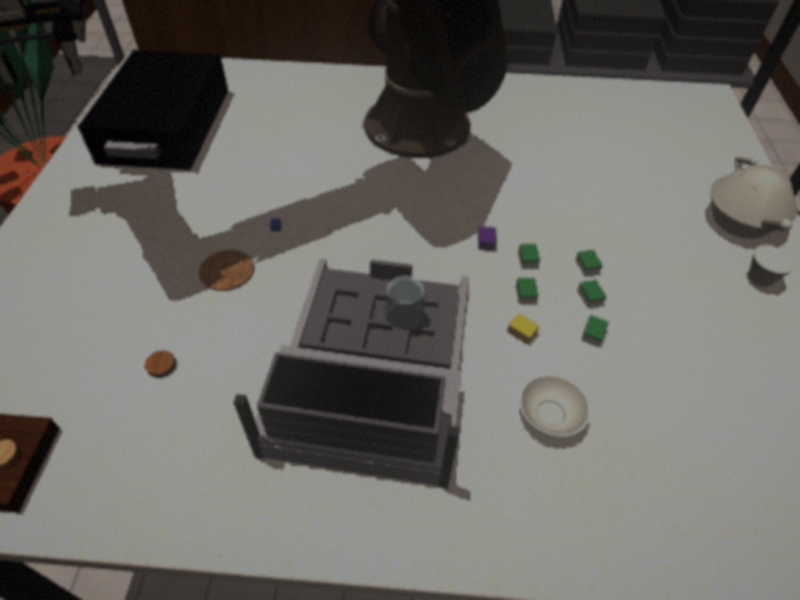

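Top view (800x600 coordinates): 

- **Tiles:** five green ones at (166,314), (162,366), (158,414), (233,362) and (228,417).
- **Lookalikes:** yellow at (240,308) and purple at (276,442). They are the wrong colour, so they stay out of the job.
- **Tray and glass:** the glass is at (363,305), on the tray. The tab is at (384,356).
- **Other items:** the coaster is at (574,360), the die at (537,436), the ashtray at (218,214) and the wind disc at (600,228).

```bash
cat > h.py <<'E'
from rig import robot
import cv2,numpy as np
def K(c,h=384): f=h/2/np.tan(np.radians(c["vfov"]/2)); return f,c["cx"],c["cy"]
def cam(n):
    """info, camera->world"""
    c=robot.camera_info(n)
    if n!="wrist": return c,np.linalg.inv(c["view"])
    T=np.eye(4);T[:3,:3]=robot.read_tcp_rot();T[:3,3]=robot.read_position()
    return c,T@c["T_tool_cam"]
def shot(n,save=None):
    c,T=cam(n);p,d=robot.grab_frame(n)
    if save: cv2.imwrite(f"pics/{save}.png",cv2.resize(p[:,:,::-1],(800,600),interpolation=cv2.INTER_CUBIC))
    return p,d,c,T
def cloud(d,c,T):
    f,cx,cy=K(c);v,u=np.mgrid[:d.shape[0],:d.shape[1]]
    P=np.stack([(u-cx)/f*d,(v-cy)/f*d,d,np.ones_like(d)],-1)@T.T
    P=P[...,:3];P[d<=0]=np.nan;return P
def ray(uv,c,T):
    f,cx,cy=K(c);r=T[:3,:3]@[(uv[0]-cx)/f,(uv[1]-cy)/f,1];return T[:3,3],r
def onz(uv,z,c,T):
    o,r=ray(uv,c,T);return o+r*(z-o[2])/r[2]
def tri(rays):
    A=np.zeros((3,3));b=np.zeros(3)
    for o,r in rays:
        r=r/np.linalg.norm(r);M=np.eye(3)-np.outer(r,r);A+=M;b+=M@o
    return np.linalg.solve(A,b)
def green(p):
    h=cv2.cvtColor(p,cv2.COLOR_RGB2HSV);return cv2.inRange(h,(45,90,40),(85,255,255))
def tiles(p,d,c,T,amin=60,z=None):
    m=green(p);P=cloud(d,c,T);n,l,s,ct=cv2.connectedComponentsWithStats(m);out=[]
    for i in range(1,n):
        if s[i,4]<amin: continue
        q=P[l==i];q=q[~np.isnan(q[:,0])]
        if len(q)==0: continue
        zz=np.median(q[:,2])
        if zz>0.06 or zz<0: continue
        cs=max(cv2.findContours((l==i).astype(np.uint8),0,cv2.CHAIN_APPROX_NONE)[0],key=len)[:,0]
        w=np.array([onz(k,zz if z is None else z,c,T)[:2] for k in cs])*1000
        (x,y),(a,b),t=cv2.minAreaRect(w.astype(np.float32))
        if a<b: a,b,t=b,a,t+90
        out.append((x/1e3,y/1e3,zz,(t+90)%180-90,a,b,*ct[i]))
    return out
def down(yaw):
    """tool down, tool y axis (closing line) at yaw deg in world"""
    t=np.radians(yaw);y=np.array([np.cos(t),np.sin(t),0]);z=np.array([0,0,-1.]);return np.stack([np.cross(y,z),y,z],1)
E
python3 - <<'E'
from h import *
R={}
for n in("top","scene"):
    c,T=cam(n);a=np.load(f"pics/{n}0.npz");p,d=a["p"],a["d"];R[n]=(p,d,c,T);print(n,T[:3,3].round(3))
    for t in tiles(p,d,c,T,40): print(np.round(t,3))
t=R["top"];P=cloud(*t[1:])
s=1/1.5625
for nm,u,v in[("tray",440,345),("shelf",400,220),("glass",363,303),("coaster",590,340),("tab",384,355),("table",330,500),("pocket",433,317),("railR",470,300),("ash",200,200)]:
    print(nm,P[int(v*s),int(u*s)].round(4))
top=cv2.resize(t[0][130:250,180:320],(800,686),interpolation=cv2.INTER_CUBIC)[:600,:,::-1];cv2.imwrite("pics/topcrop.png",top)
sc=cv2.resize(R["scene"][0][150:310,150:310],(600,600),interpolation=cv2.INTER_CUBIC)[:,:,::-1];cv2.imwrite("pics/sccrop.png",sc)
E
```

```text
top [ 0.426 -0.038  1.177]
[ 5.49000e-01  3.11000e-01  2.20000e-02 -2.13880e+01  3.86890e+01
  2.91680e+01  1.05255e+02  2.00843e+02]
[4.74000e-01 2.08000e-01 2.20000e-02 8.00000e-03 3.93850e+01 2.79980e+01
 1.48851e+02 2.31625e+02]
[4.70000e-01 3.16000e-01 2.20000e-02 1.71350e+01 3.93880e+01 2.90060e+01
 1.02652e+02 2.34200e+02]
[3.99000e-01 3.21000e-01 2.20000e-02 1.69550e+01 3.81410e+01 2.87090e+01
 1.00406e+02 2.65198e+02]
[3.93000e-01 2.18000e-01 2.20000e-02 6.59600e+00 3.86790e+01 2.88310e+01
 1.45056e+02 2.66934e+02]
scene [1.135 0.03  0.76 ]
[3.96000e-01 2.16000e-01 2.40000e-02 5.23300e+00 3.41550e+01 2.59830e+01
 3.38424e+02 1.61554e+02]
[4.03000e-01 3.19000e-01 2.40000e-02 1.57020e+01 3.55850e+01 2.57580e+01
 3.77108e+02 1.65806e+02]
[4.79000e-01 2.07000e-01 2.40000e-02 5.13000e+00 3.42230e+01 2.65120e+01
 3.37182e+02 1.83891e+02]
[4.75000e-01 3.15000e-01 2.40000e-02 1.70570e+01 3.64900e+01 2.67350e+01
 3.78909e+02 1.85709e+02]
[ 5.52000e-01  3.10000e-01  2.40000e-02 -2.17760e+01  3.70010e+01
  2.57730e+01  3.81023e+02  2.09492e+02]
tray [ 0.493  -0.1003  0.0219]
shelf [ 0.6777 -0.0466  0.0549]
glass [0.5527 0.0103 0.0812]
coaster [ 0.4954 -0.3298  0.0024]
tab [ 0.4773 -0.0165  0.0561]
table [ 0.2656  0.0689 -0.0005]
pocket [ 0.5365 -0.0928  0.0121]
railR [ 0.5578 -0.1471  0.0217]
ash [0.7239 0.2599 0.0156]
```

View pics/topcrop.png

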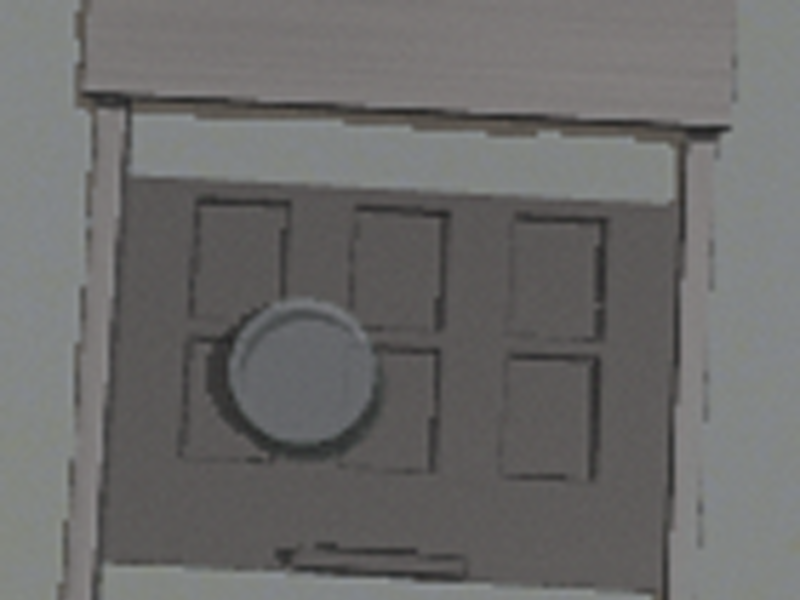

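The crop shows six pockets, with the glass covering the left two at crop (303,370). The rack is turned about -3°. I'll take two wrist views from above, half a turn apart so the calibration offset cancels.

```bash
python3 - <<'E'
from h import *
robot.move_gripper(0.95)
for k,(x,yaw) in enumerate([(0.50,87),(0.55,-93)]):
    try: robot.goto([x,-0.02,0.27],down(yaw))
    except robot.Unreachable: print("unreach",yaw);continue
    p,d,c,T=shot("wrist",f"w{k}");np.savez(f"pics/w{k}.npz",p=p,d=d,T=T)
    print(robot.read_qpos(),T[:3,3],robot.read_t())
    for t in tiles(p,d,c,T,60): print(np.round(t,3))
E
```

```text
[ 2.01873515e+01  1.31098857e+00 -1.33003959e+01  2.26584759e-03
 -7.54075645e+01 -1.13231534e+02] [ 0.43130881 -0.01563772  0.46384224] 2.85
[3.92000e-01 2.18000e-01 2.20000e-02 5.67100e+00 3.88630e+01 2.84830e+01
 4.10672e+02 8.32350e+01]
[3.9900e-01 3.2100e-01 2.2000e-02 1.6322e+01 3.9197e+01 3.2900e+01
 4.7900e+02 8.3986e+01]
[4.70000e-01 3.17000e-01 2.20000e-02 1.83860e+01 3.91540e+01 3.16350e+01
 4.69423e+02 1.32498e+02]
[4.73000e-01 2.10000e-01 2.20000e-02 4.55500e+00 3.91920e+01 2.82540e+01
 4.00205e+02 1.38252e+02]
[ 5.48000e-01  3.12000e-01  2.20000e-02 -2.40210e+01  3.88100e+01
  3.16380e+01  4.59302e+02  1.81931e+02]
[ 1.83140738e+01  6.32546489e+00 -7.81691475e+00  7.15999222e-04
 -7.58550220e+01  6.86653239e+01] [ 0.61809969 -0.02247648  0.46395723] 5.575
[ 5.49000e-01  3.12000e-01  2.20000e-02 -2.26460e+01  3.93320e+01
  2.98780e+01  5.21670e+01  1.73664e+02]
[4.74000e-01 2.09000e-01 2.20000e-02 6.71100e+00 3.98770e+01 3.09440e+01
 1.24137e+02 2.12518e+02]
```

View both.

View pics/w0.png

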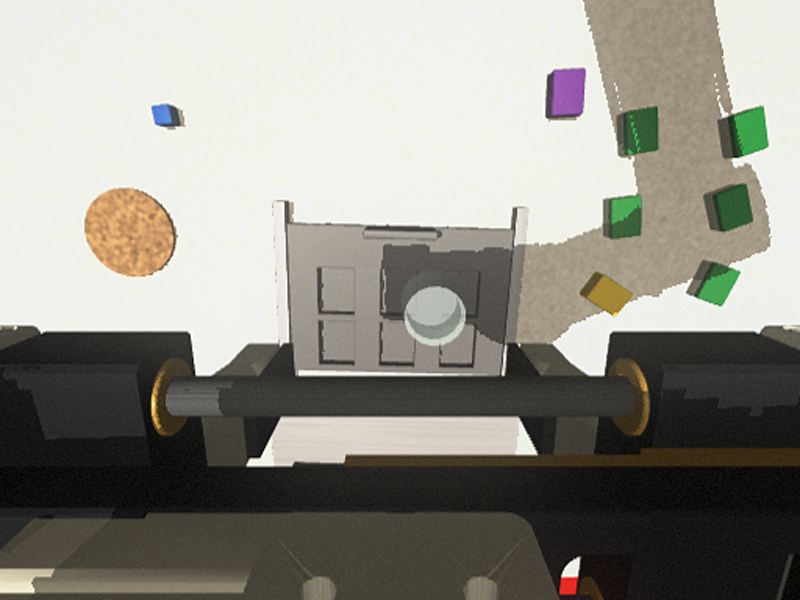

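View pics/w1.png

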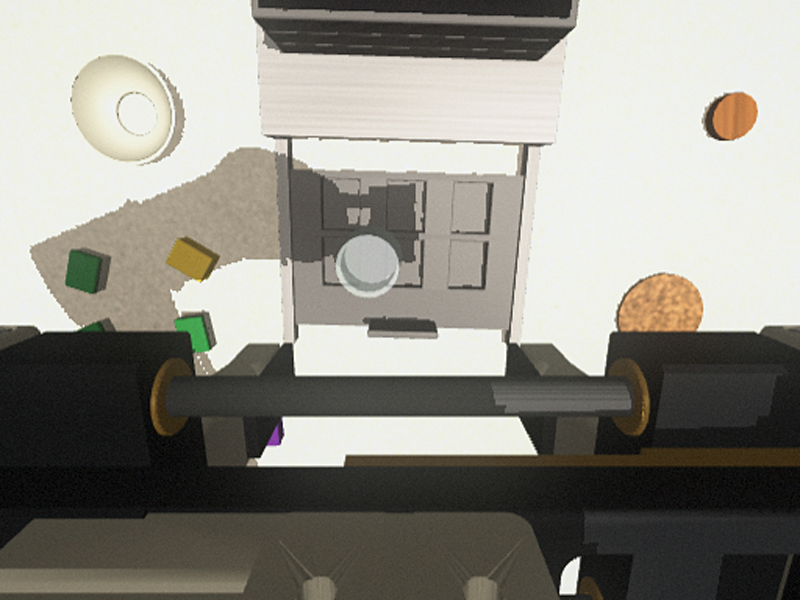

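w0 shows the closed end of the glass at about (435,315), and the coaster at (130,232). In w1 the closed end is at (371,258) and the coaster is at (660,313), partly cut off. I'll triangulate these and the pocket, tab and rack corners.

```bash
python3 - <<'E'
from h import *
s=1/1.5625
V={}
for n in("top","scene"): V[n]=cam(n)
c=robot.camera_info("wrist")
for k in(0,1): V[f"w{k}"]=(c,np.load(f"pics/w{k}.npz")["T"])
def T3(nm,**o):
    r=[ray(((u+.5)*s-.5,(v+.5)*s-.5),*V[k]) for k,(u,v) in o.items()];P=tri(r)
    print(nm,P.round(4),"|",*[ (k,onz(((u+.5)*s-.5,(v+.5)*s-.5),Z[nm],*V[k])[:2].round(4).tolist()) for k,(u,v) in o.items()])
Z=dict(glass=.081,coaster=.005,p0nl=.021,p3fl=.021,tabL=.058,tabR=.058,p0nr=.021,p5f=.021)
T3("glass",top=(363,304),w0=(435,315),w1=(371,258))
T3("coaster",top=(574,360),w0=(130,232),scene=(227,270))
# pocket0 corner near robot at low y (outer)
T3("p0nl",w0=(318,267),w1=(487,288)) # pocket0 near, low-y
T3("p3fl",w0=(318,364),w1=(492,181)) # pocket3 far, low-y
T3("p5f",w0=(475,365),w1=(322,178))  # pocket5 far, high-y
T3("tabL",w0=(364,228),w1=(437,320))
T3("tabR",w0=(440,233),w1=(369,317))
# shelf front edge from w1 / top
for k,pts in dict(w1=[(262,135),(556,144)],top=[(304,230),(480,239)]).items():
    q=[onz(((u+.5)*s-.5,(v+.5)*s-.5),.052,*V[k])[:2] for u,v in pts];e=q[1]-q[0];print("shelf",k,np.round(q,4),np.linalg.norm(e),np.degrees(np.arctan2(-e[1],-e[0]))-90+180)
E
```

```text
glass [0.5534 0.0104 0.0611] | ('top', [0.5496, 0.0101]) ('w0', [0.5483, 0.011]) ('w1', [0.5571, 0.0063])
coaster [ 0.4642 -0.3051  0.0011] | ('top', [0.4646, -0.3042]) ('w0', [0.4635, -0.3023]) ('scene', [0.4675, -0.3038])
p0nl [ 0.5089 -0.1075  0.018 ] | ('w0', [0.5083, -0.1047]) ('w1', [0.5095, -0.109])
p3fl [ 0.618  -0.1156  0.0172] | ('w0', [0.6165, -0.1155]) ('w1', [0.618, -0.114])
p5f [0.6298 0.0569 0.0134] | ('w0', [0.6266, 0.0576]) ('w1', [0.6296, 0.0537])
tabL [ 0.4721 -0.0559  0.0057] | ('w0', [0.4674, -0.0508]) ('w1', [0.4887, -0.0526])
tabR [0.4808 0.0211 0.0106] | ('w0', [0.4757, 0.0198]) ('w1', [0.4952, 0.014])
shelf w1 [[ 0.6685  0.0984]
 [ 0.6472 -0.1651]] 0.2643500606808594 175.38450824566354
shelf top [[ 0.6655  0.0965]
 [ 0.6452 -0.1638]] 0.26112950056558226 175.53098611723016
```

```bash
python3 - <<'E'
from h import *
R=down(85.5);g=[0.551,0.009];k=[0.4645,-0.3035]
robot.goto([*g,0.16],R)
robot.servo_line([*g,0.037],speed=0.12)
print("before",robot.read_force())
robot.move_gripper(0.0);print("w",robot.read_grip_width()*88,robot.read_finger_force(),robot.read_force())
robot.servo_line([*g,0.05],speed=0.05);print(robot.read_force(),robot.read_grip_width()*88)
robot.servo_line([*g,0.17],speed=0.15)
robot.servo_line([*k,0.17],speed=0.2)
robot.servo_line([*k,0.035],speed=0.12)
f0=robot.read_force();print(f0)
z=0.035
while z>0.018:
    z-=0.001;robot.servo_line([*k,z],speed=0.02);f=robot.read_force()
    if f[2]-f0[2]>1.0: break
print("z",z,f)
robot.move_gripper(0.95)
robot.servo_line([*k,0.15],speed=0.15)
robot.goto([0.50,-0.02,0.25],R)
p,d,c,T=shot("wrist","w2");np.savez("pics/w2.npz",p=p,d=d,T=T)
robot.goto([0.50,-0.02,0.25],down(-94.5))
p,d,c,T=shot("wrist","w3");np.savez("pics/w3.npz",p=p,d=d,T=T)
p,d,c,T=shot("top");np.savez("pics/top1.npz",p=p,d=d)
P=cloud(d,c,T);x=P[(P[...,2]>.05)&(abs(P[...,0]-k[0])<.06)&(abs(P[...,1]-k[1])<.06)];print("glass top mean",x.mean(0),len(x))
print(robot.read_t(),robot.read_qpos())
E
```

```text
before [ 1.0776637  -0.14515669  0.02571459]
w 57.350971847856734 38.73000509629492 [-1.81539939  0.72576894  4.37986173]
[-0.86207915 -1.08460005 -1.90834596] 57.249158854390615
[ 0.5173765   0.35087176 -1.76131048]
z 0.02099999999999999 [-2.4801466   1.05850335  3.57872943]
glass top mean [ 0.46231423 -0.30098475  0.0646903 ] 559
23.575 [ 2.02439865e+01  1.82919606e+00 -1.53174136e+01 -4.60590922e-04
 -7.28579294e+01  6.52343577e+01]
```

View pics/w2.png

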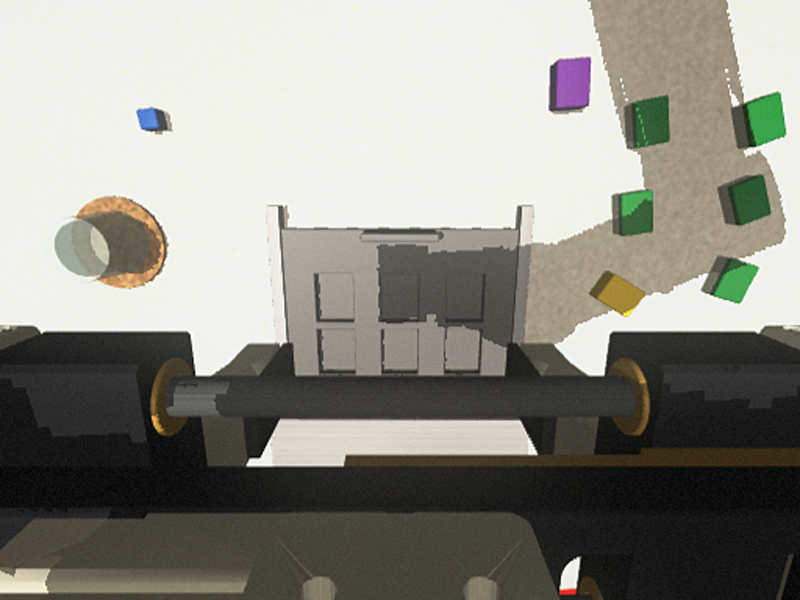

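View pics/w3.png

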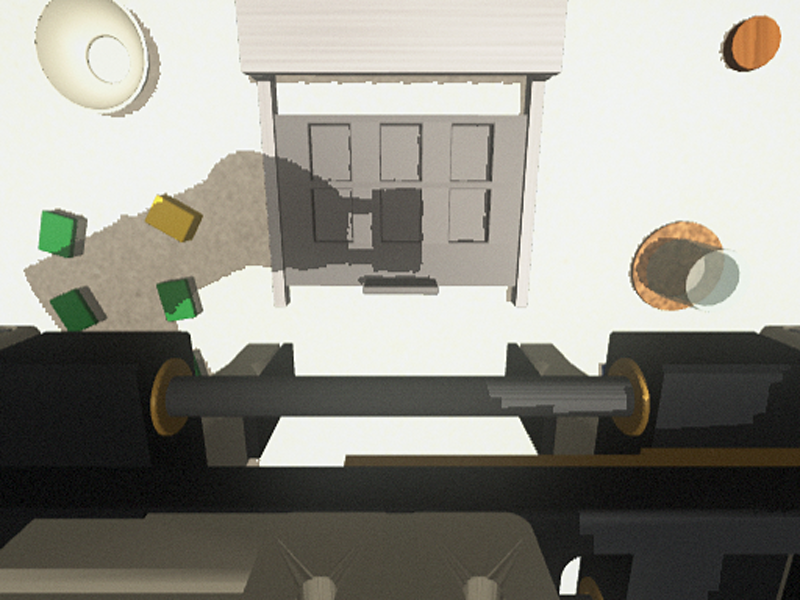

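w2 shows the glass on the coaster and the tray clear. In w3 the pockets' outer corners are about (309,124), (493,124), (313,242) and (490,242). In w2 they are (315,273), (317,372), (484,273) and (480,372). I'll fit the tray model to them.

```bash
python3 - <<'E'
from h import *
from scipy.optimize import least_squares
s=1/1.5625;c=robot.camera_info("wrist");f,cx,cy=K(c)
C={3:[((493,124),.054,-.085),((309,124),.054,.085),((490,242),-.054,-.085),((313,242),-.054,.085)],
   2:[((315,273),-.054,-.085),((317,372),.054,-.085),((484,273),-.054,.085),((480,372),.054,.085)]}
def mod(q,x,y): return np.array([q[0]+np.cos(q[2])*x-np.sin(q[2])*y,q[1]+np.sin(q[2])*x+np.cos(q[2])*y,q[3],1])
def res(q,ks):
    r=[]
    for k in ks:
        Ti=np.linalg.inv(np.load(f"pics/w{k}.npz")["T"])
        for (u,v),x,y in C[k]:
            P=Ti@mod(q,x,y);r+=[P[0]/P[2]*f+cx-((u+.5)*s-.5),P[1]/P[2]*f+cy-((v+.5)*s-.5)]
    return np.array(r)
for ks in([2],[3],[2,3]):
    o=least_squares(lambda q:res([*q,.021],ks),[.56,-.03,-.07]);print(ks,o.x[:2].round(4),np.degrees(o.x[2]).round(2),o.fun.round(1))
o=least_squares(lambda q:res(q,[2,3]),[.56,-.03,-.07,.02]);print("z free",o.x.round(4))
for k in(2,3):
    a=np.load(f"pics/w{k}.npz")
    for t in tiles(a["p"],a["d"],c,a["T"]): print(k,np.round(t[:6],3))
a=np.load("pics/w3.npz");im=cv2.resize(a["p"][60:200,160:347],(800,599),interpolation=cv2.INTER_CUBIC);cv2.imwrite("pics/w3c.png",im[:,:,::-1])
E
```

```text
[2] [ 0.5676 -0.0254] -4.62 [-0.8 -0.6  1.   0.3  0.4 -0.2 -0.5  0.6]
[3] [ 0.5687 -0.0259] -4.39 [ 0.7 -0.2 -0.5  0.  -1.2 -0.   0.9  0.1]
[2, 3] [ 0.5682 -0.0257] -4.49 [-1.1 -0.   0.9  0.8  0.1  0.1 -0.6  0.9  0.6  0.3 -0.5  0.3 -1.4  0.4
  0.7  0.4]
z free [ 0.5684 -0.0257 -0.0783  0.0198]
2 [3.9900e-01 3.2000e-01 2.2000e-02 1.6327e+01 3.9488e+01 3.3279e+01]
2 [3.9200e-01 2.1900e-01 2.2000e-02 5.8460e+00 3.8695e+01 2.9279e+01]
2 [4.7000e-01 3.1600e-01 2.2000e-02 1.8425e+01 3.9616e+01 3.1557e+01]
2 [4.7300e-01 2.1000e-01 2.2000e-02 4.0000e+00 3.9335e+01 2.9542e+01]
2 [ 5.4800e-01  3.1100e-01  2.2000e-02 -2.1962e+01  3.8409e+01  3.2583e+01]
3 [ 5.4900e-01  3.1200e-01  2.2000e-02 -2.2297e+01  3.9466e+01  2.9949e+01]
3 [4.7400e-01 2.0900e-01 2.2000e-02 7.0450e+00 3.9561e+01 3.1267e+01]
3 [4.7100e-01 3.1600e-01 2.2000e-02 1.7625e+01 3.8897e+01 3.3292e+01]
```

View pics/w3c.png

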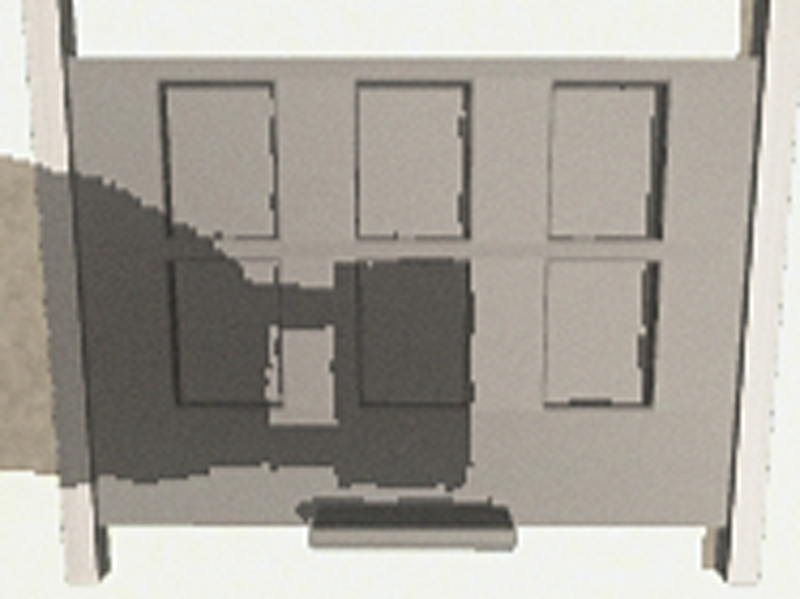

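The fit agrees within 1 mm: pockets_mid is (0.568,-0.0257), yaw -4.5°, top at about 20 mm. The crop confirms six empty pockets and the tab at crop (412,535). I'll place the first tile and check it.

```bash
cat > pick.py <<'E'
from h import *
YAW=-4.5;MID=np.array([0.5682,-0.0257])
c_,s_=np.cos(np.radians(YAW)),np.sin(np.radians(YAW));RW=np.array([[c_,-s_],[s_,c_]])
def pocket(n): return MID+RW@[(-.029,.029)[n//3],(n%3-1)*.066]
def loose():
    """loose green tiles seen by top camera"""
    p,d,c,T=shot("top");return [t for t in tiles(p,d,c,T,40) if t[1]>0.13]
def cycle(t,n):
    robot.move_gripper(0.62)
    R=down(85.5)
    robot.goto([t[0],t[1],0.15],R)
    p,d,c,T=shot("wrist");L=tiles(p,d,c,T,150,z=0.022)
    L=[l for l in L if np.hypot(l[0]-t[0],l[1]-t[1])<0.05]
    l=min(L,key=lambda l:np.hypot(l[0]-t[0],l[1]-t[1]));print(n,"tile",np.round(l[:6],3))
    assert 36<l[4]<44 and 26<l[5]<36
    R2=down(l[3]+90)
    robot.servo_line([l[0],l[1],0.07],ori=R2,speed=0.15)
    robot.servo_line([l[0],l[1],0.012],speed=0.1);f0=robot.read_force()
    robot.move_gripper(0.1);w=robot.read_grip_width()*88
    robot.servo_line([l[0],l[1],0.09],speed=0.15)
    print(" width",w,robot.read_grip_width()*88,robot.read_finger_force());assert robot.read_finger_force()>3
    q=pocket(n)
    robot.servo_line([*q,0.09],ori=R,speed=0.25)
    robot.servo_line([*q,0.032],speed=0.12);robot.dwell(0.1);f0=robot.read_force()
    z=0.025
    robot.servo_line([*q,z],speed=0.06)
    while z>0.0215 and robot.read_force()[2]-f0[2]<1.0:
        z-=0.001;robot.servo_line([*q,z],speed=0.02)
    print(" placed z",z,(robot.read_force()-f0).round(2))
    robot.move_gripper(0.52)
    robot.servo_line([*q,0.09],speed=0.15)
    print(" t",robot.read_t())
E
python3 - <<'E'
from pick import *
robot.goto([0.5,0.05,0.2],down(85.5))
L=loose();print(len(L))
L.sort(key=lambda l:-l[0])
cycle(L[0],5)
robot.goto([0.50,-0.02,0.25],down(-94.5))
p,d,c,T=shot("wrist","w4")
cv2.imwrite("pics/w4c.png",cv2.resize(p[50:200,130:330],(800,600),interpolation=cv2.INTER_CUBIC)[:,:,::-1])
E
```

```text
1
5 tile [3.9200e-01 2.2000e-01 2.3000e-02 7.3400e+00 3.9206e+01 2.8819e+01]
 width 8.693176633794035 8.811049442617785 0.0Traceback (most recent call last):
  File "<stdin>", line 5, in <module>
  File "pick.py", line 21, in cycle
    print(" width",w,robot.read_grip_width()*88,robot.read_finger_force());assert robot.read_finger_force()>3
                                                                                  ^^^^^^^^^^^^^^^^^^^^^^^^^^^
AssertionError
```

The first grasp missed: the fingers closed to the commanded width. I'll look before trying again.

```bash
python3 - <<'E'
from pick import *
print(robot.read_position(),robot.read_t())
robot.goto([0.39,0.21,0.17],down(85.5))
p,d,c,T=shot("wrist","w5")
for t in tiles(p,d,c,T,100,z=.022): print(np.round(t[:6],3))
P=cloud(d,c,T)
# lowest visible finger points near the TCP
tcp=robot.read_position()
q=P[(np.hypot(P[...,0]-tcp[0],P[...,1]-tcp[1])<.1)&(P[...,2]>.06)];print(tcp,np.nanmin(q[:,2]))
E
```

```text
[0.39147821 0.21927479 0.08944383] 30.9917
[3.9800e-01 3.2300e-01 2.2000e-02 1.6358e+01 3.8909e+01 2.9536e+01]
[3.9200e-01 2.1900e-01 2.2000e-02 7.2380e+00 3.9394e+01 2.8887e+01]
[ 4.6500e-01  2.0500e-01  2.3000e-02 -4.0590e+00  2.5765e+01  1.9901e+01]
[0.3894083  0.20954901 0.16888787] 0.205658032124275
```

View pics/w5.png

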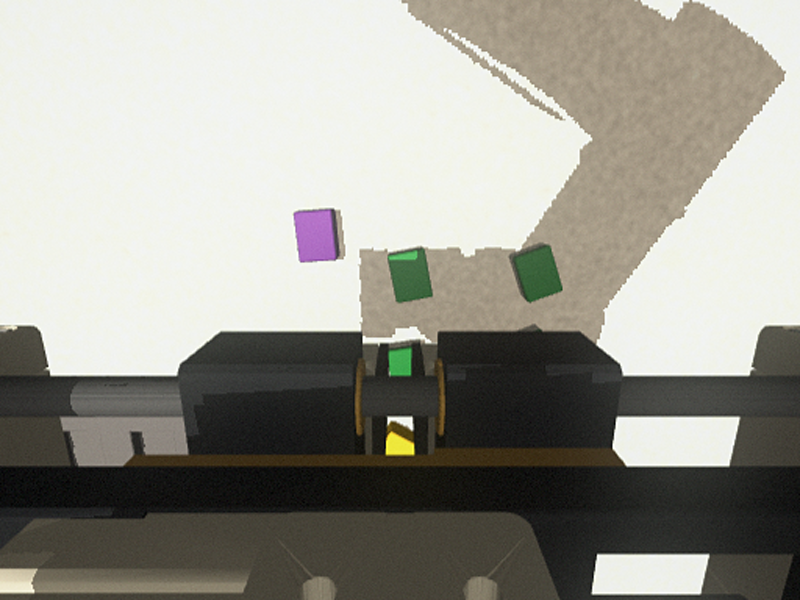

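The tile is untouched at w5 (410,275), so the fingers passed above it. The tips must sit higher when apart. I'll find their true height by touching bare table at two openings.

```bash
python3 - <<'E'
from pick import *
R=down(85.5);q=[0.43,0.09]
robot.goto([*q,0.05],R)
for o in(0.35,0.5):
    robot.move_gripper(o);robot.servo_line([*q,0.010],speed=0.1);robot.dwell(.2);f0=robot.read_force();z=.010
    while z>-0.02:
        z-=0.001;robot.servo_line([*q,z],speed=0.02);f=robot.read_force()-f0
        if f[2]>2: break
    print(o,robot.read_grip_width()*88,z,f.round(2),robot.read_position()[2]);robot.servo_line([*q,0.03],speed=0.1)
print(robot.read_t())
E
```

```text
0.35 30.647896999384372 -0.02000000000000001 [-1.42 -0.1  -0.43] -0.020060204250047217
0.5 43.8493456527032 -0.02000000000000001 [-2.01  1.11  0.  ] -0.020065774921103355
50.925
```

```bash
python3 - <<'E'
from pick import *
R=down(85.5);q=[0.43,0.09]
for o,z in((0.35,-.016),(0.02,.004)):
    robot.servo_line([*q,.03],speed=.15);robot.move_gripper(o);robot.servo_line([*q,z],speed=0.12);robot.dwell(.1);f0=robot.read_force()
    while z>-0.045:
        z-=0.002;robot.servo_line([*q,z],speed=0.05);f=robot.read_force()-f0
        if f[2]>2.5: break
    print(o,robot.read_grip_width()*88,z,f.round(2),robot.read_position())
    if o>.1:
        p,d,c,T=shot("scene");cv2.imwrite("pics/s1.png",cv2.resize(p[110:230,200:360],(800,600),interpolation=cv2.INTER_CUBIC)[:,:,::-1])
    robot.servo_line([*q,0.03],speed=0.15)
print(robot.read_t())
E
```

```text
0.35 30.97715149335827 -0.03600000000000002 [-5.16  0.09 15.77] [ 0.43026636  0.09012676 -0.03518222]
0.02 1.340371901260687 -0.03600000000000002 [-4.45 -0.1  14.76] [ 0.43025415  0.09012281 -0.03519578]
62.4833
```

View pics/s1.png

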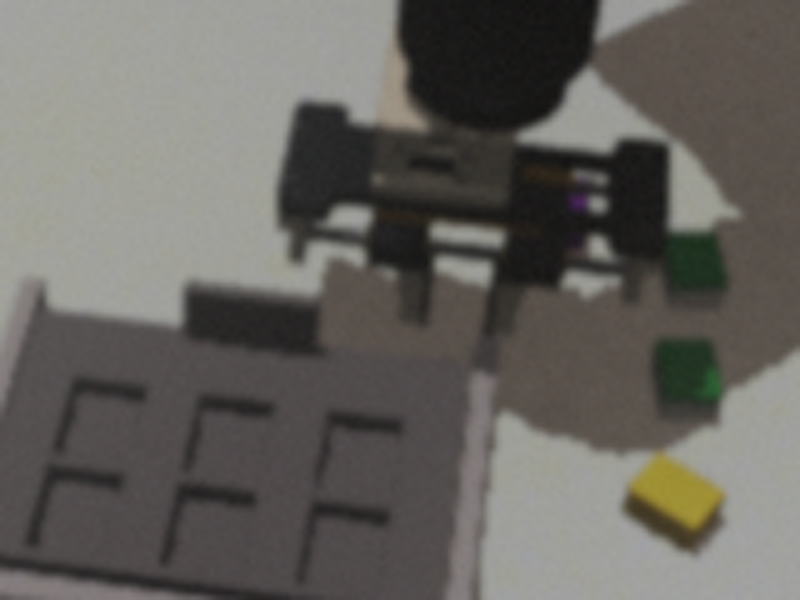

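```bash
python3 - <<'E'
from pick import *
c,T=cam("scene");f,cx,cy=K(c)
for y in(.075,.105,.09):
  for z in(-.035,0,.02,.047-.019-.035,.031):
    P=c["view"]@[.43,y,z,1];u,v=P[0]/P[2]*f+cx,P[1]/P[2]*f+cy;print(y,round(z,3),round((u-200)*5+2),round((v-110)*5+2))
# shelf/rail geometry
for r in([-.210,.117],[-.210,.129],[-.094-.004+0,.0]): print(r,(MID+RW@[0.0,0]).round(3))
# current picture: gripper at z=.03, tips by depth
p,d,c,T=shot("scene");P=cloud(d,c,T)
t=robot.read_position();R=robot.read_tcp_rot();Q=(P-t)@R
m=(abs(Q[...,0])<.03)&(abs(Q[...,1])<.06)&(Q[...,2]>-.12)&(P[...,2]>.01)
h=np.histogram(Q[m][:,2],bins=np.arange(-.12,.04,.01));print(t,list(zip(h[1].round(3),h[0])))
E
```

```text
0.075 -0.035 425 359
0.075 0 430 317
0.075 0.02 433 292
0.075 -0.007 429 326
0.075 0.031 435 278
0.105 -0.035 478 363
0.105 0 485 321
0.105 0.02 489 296
0.105 -0.007 484 329
0.105 0.031 491 281
0.09 -0.035 452 361
0.09 0 457 319
0.09 0.02 461 294
0.09 -0.007 456 328
0.09 0.031 463 280
[-0.21, 0.117] [ 0.568 -0.026]
[-0.21, 0.129] [ 0.568 -0.026]
[-0.098, 0.0] [ 0.568 -0.026]
[0.42934731 0.08963493 0.02910935] [(np.float64(-0.12), np.int64(32)), (np.float64(-0.11), np.int64(0)), (np.float64(-0.1), np.int64(0)), (np.float64(-0.09), np.int64(25)), (np.float64(-0.08), np.int64(45)), (np.float64(-0.07), np.int64(38)), (np.float64(-0.06), np.int64(37)), (np.float64(-0.05), np.int64(33)), (np.float64(-0.04), np.int64(6)), (np.float64(-0.03), np.int64(0)), (np.float64(-0.02), np.int64(0)), (np.float64(-0.01), np.int64(0)), (np.float64(-0.0), np.int64(1)), (np.float64(0.01), np.int64(0)), (np.float64(0.02), np.int64(0))]
```

The left fingertip touched the table with the nominal TCP at z = -0.035. So the real tips end 35 mm behind the stated TCP. The camera heights agree with the text, so only the tool length is off. I'll correct the heights and place one tile.

```bash
sed -i 's/,0\.07\],ori/,0.03],ori/; s/0\.012\]/-0.023]/; s/0\.032\]/-0.003]/; s/z=0\.025$/z=-0.010/; s/z>0\.0215/z>-0.0135/; s/0\.09\]/0.05]/; s/0\.09\],ori/0.05],ori/; s/speed=0.25/speed=0.3/' pick.py; sed -i 's/0\.09\]/0.05]/g' pick.py; grep -n "servo\|z=\|z>" pick.py
python3 - <<'E'
from pick import *
robot.servo_line([0.43,0.15,0.10])
cycle((0.392,0.219),2)
robot.goto([0.48,0.1,0.15],down(85.5))
p,d,c,T=shot("wrist","w6")
print(robot.read_t())
E
```

```text
12:    p,d,c,T=shot("wrist");L=tiles(p,d,c,T,150,z=0.022)
17:    robot.servo_line([l[0],l[1],0.03],ori=R2,speed=0.15)
18:    robot.servo_line([l[0],l[1],-0.023],speed=0.1);f0=robot.read_force()
20:    robot.servo_line([l[0],l[1],0.05],speed=0.15)
23:    robot.servo_line([*q,0.05],ori=R,speed=0.3)
24:    robot.servo_line([*q,-0.003],speed=0.12);robot.dwell(0.1);f0=robot.read_force()
25:    z=-0.010
26:    robot.servo_line([*q,z],speed=0.06)
27:    while z>-0.0135 and robot.read_force()[2]-f0[2]<1.0:
28:        z-=0.001;robot.servo_line([*q,z],speed=0.02)
31:    robot.servo_line([*q,0.05],speed=0.15)
2 tile [3.9500e-01 2.2000e-01 2.2000e-02 5.4650e+00 3.3572e+01 2.8834e+01]Traceback (most recent call last):
  File "<stdin>", line 3, in <module>
  File "pick.py", line 15, in cycle
    assert 36<l[4]<44 and 26<l[5]<36
           ^^^^^^^^^^^^^^^^^^^^^^^^^
AssertionError
```

```bash
sed -i 's/(45,90,40)/(40,60,25)/' h.py; sed -i 's/robot.goto(\[t\[0\],t\[1\],0.15\],R)/robot.goto([t[0]+.04,t[1],0.15],R)/' pick.py
python3 - <<'E'
from pick import *
cycle((0.392,0.219),2)
robot.servo_line([0.48,0.03,0.13],speed=.2)
p,d,c,T=shot("wrist","w6")
print(robot.read_t())
E
```

```text
2 tile [3.9200e-01 2.2000e-01 2.3000e-02 6.4370e+00 3.9918e+01 2.9897e+01]
 width 30.195270877746054 29.495683029588825 29.99986857175827
 placed z -0.014000000000000002 [-0.99 -0.29  3.6 ]
 t 72.2167
72.9333
```

View pics/w6.png

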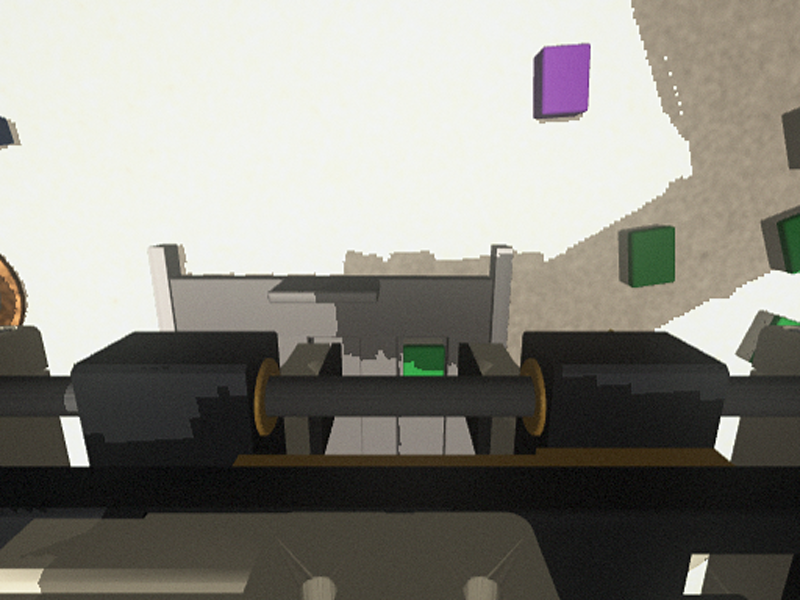

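w6 shows the tile inside its pocket at (422,360), and it touched the floor at the expected height. Now the other four.

```bash
python3 - <<'E'
from pick import *
for t,n in zip([(.474,.209),(.549,.312),(.470,.316),(.399,.321)],[5,4,1,0]): cycle(t,n)
robot.goto([0.47,-0.12,0.18],down(-94.5))
p,d,c,T=shot("wrist");np.savez("pics/w7.npz",p=p,d=d,T=T)
for l in tiles(p,d,c,T,100): print(np.round(np.r_[RW.T@(np.array(l[:2])-MID)*1000,l[2]*1000,l[3:6]],1))
p2,*_=shot("top");cv2.imwrite("pics/fin.png",np.hstack([cv2.resize(x,(400,300),interpolation=cv2.INTER_AREA) for x in(p,p2)])[:,:,::-1])
for l in tiles(p2,*_,40): print("top",np.round(l[:6],3))
print(robot.read_t())
E
```

```text
5 tile [4.7400e-01 2.1100e-01 2.2000e-02 4.3750e+00 3.9934e+01 2.9948e+01]
 width 29.71625063293345 30.10279416226372 29.999948143959045
 placed z -0.011 [-0.68  0.49  1.12]
 t 80.2083
4 tile [ 5.4900e-01  3.1300e-01  2.2000e-02 -2.1756e+01  3.9729e+01  2.9860e+01]
 width 29.413005363338566 30.023965419947796 29.99980866909027
 placed z -0.014000000000000002 [-0.67 -0.91  3.94]
 t 89.05
1 tile [4.7000e-01 3.1900e-01 2.2000e-02 1.8896e+01 3.9773e+01 2.9839e+01]
 width 29.821657918647233 29.724076953240186 30.000042021274567
 placed z -0.014000000000000002 [0.55 0.04 3.61]
 t 98.1583
0 tile [3.9900e-01 3.2300e-01 2.3000e-02 1.6419e+01 3.9784e+01 2.9761e+01]
 width 29.974765463626216 29.51285613974266 29.999902546405792
 placed z -0.014000000000000002 [ 0.91 -1.19  4.44]
 t 107.5667
[29.1 65.6 31.4 -4.5 40.6 32.4]
[30.2  0.3 31.4 -4.5 40.5 31.4]
[-28.3  65.6  31.4  -4.5  38.5  32.4]
[-28.9   0.3  31.3  -4.5  39.8  31.5]
[-28.9 -65.1  31.5  -4.1  39.8  30.5]
top [ 6.0300e-01  3.7000e-02  3.1000e-02 -4.9880e+00  3.9921e+01  3.0550e+01]
top [ 5.9900e-01 -2.8000e-02  3.1000e-02 -1.4830e+00  4.0259e+01  2.8168e+01]
110.35
```

View pics/fin.png

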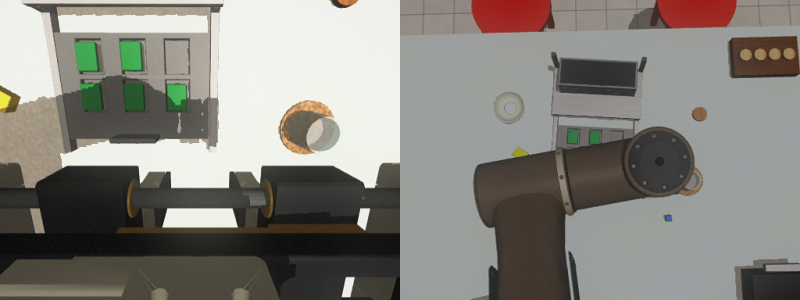

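All five tiles sit flat, tops at 31 mm, each within 1.5 mm of its pocket centre. The top view shows no green tile left over, and the glass is on the coaster. Now I'll push the tab home.

```bash
python3 - <<'E'
from pick import *
R=down(85.5);X=RW@[1,0]
tab=MID+RW@[-.098,0]
at=lambda s,z:[*(tab+X*(s-.0095)),z]   # finger face at s m past the tab's front face
robot.goto(at(-.02,0.09),R);robot.move_gripper(0.0)
robot.servo_line(at(-.02,-.003),speed=.12);robot.dwell(.2);f0=robot.read_force()
g=lambda:-(robot.read_force()-f0)[:2]@X
s=-.02
for s in np.arange(-.005,.121,.025): robot.servo_line(at(s,-.003),speed=.07);print(round(s,3),g().round(2))
while s<.165:
    s+=.0015;robot.servo_line(at(s,-.003),speed=.03)
    if g()>9: robot.dwell(.15);
    if g()>9: break
print("stop",s,g(),robot.read_position())
robot.servo_line(at(s-.03,-.003),speed=.1);robot.servo_line(at(s-.03,.12),speed=.2)
robot.goto([0.48,-0.12,0.16],down(-94.5))
p,d,c,T=shot("wrist","w8");np.savez("pics/w8.npz",p=p,d=d,T=T)
print(robot.read_t())
E
```

```text
-0.005 -0.4
0.02 0.19
0.045 0.18
0.07 -0.02
0.095 0.35
0.12 0.31
stop 0.14550000000000002 12.278112013986304 [ 0.6024951  -0.0287946  -0.00353263]
126.5667
```

View pics/w8.png

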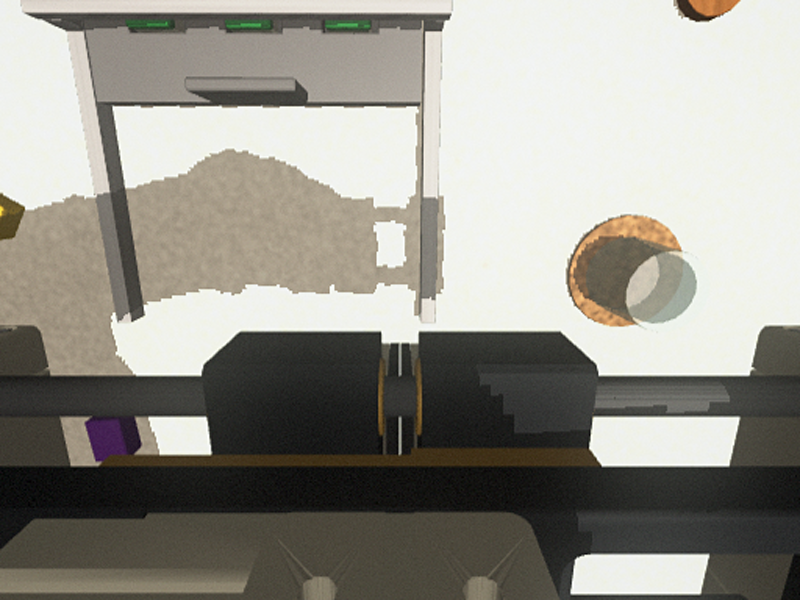

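w8 shows the tray under the shelf, with the near-row tiles still seated at (150,24), (248,24) and (346,24). The tab at (245,88) stopped at a hard 12 N, about 40 mm in front of the shelf edge, which matches the end stop. The glass stands on the coaster.

```bash
python3 -c "
from rig import robot
print(robot.job_done())"
```

```text
the job is handed in; nothing more can be done
None
```

I handed the job in at about 127 s: the glass is mouth down on the coaster, all five loose tiles lie flat in their own pockets, and the tray is pushed to its end stop under the shelf; no verdict came back.

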